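Pop a scanner battery out of its sloping dock and trap it on the chute

TASK

Press the eject key of the battery dock down with one finger, and with the other finger stop the battery that pops out on the sloping chute before it slides off the open low end. Finish while holding: keep the key pressed down with the one finger and the battery held still on the chute against the other. Do not pinch, lift or carry the battery, and leave everything else where it stands.

Things in the scene. Friction and masses are not known exactly. Their poses are not given: they have to be found in the camera images.
- dock: Grey battery dock fixed to the bench: base 200 (x) by 110 mm (y), a sloping chute with an eject key beside it. Origin on the bench under gate. x points horizontally up the chute (from its open low end to the battery bay), y to the left of that, z up. Chute centreline at y = 0, key centre at x = 0, y = 50 mm. Within 40 mm of the key along x nothing is above 60 mm; the far end reaches 100.
- chute: The dock's slippery aluminium chute: slope 18 deg, 190 mm long, 44 mm wide inside, side walls 4 mm thick, 9 mm high (17 in the bay). Origin: floor centreline at the open low end, 15 mm over the bench. x runs up the slope, z square to the floor. A catch 6.5 mm high at x = 92 mm holds the battery (middle at x = 126); behind it a spring plate pushes with 0.55 N, fading over 50 mm.
- gate (a point): Point on the chute floor's centreline 45 mm up from the low end, abreast of the key's centre, 29 mm over the bench: a good place for the finger that waits in the chute. That fingertip must be lower than the battery's top (24 mm above the floor). With the key fully down, a tip at the key's height is 8 mm above the floor here.
- key_top (a point): Middle of the eject key's flat top, a black pad 36 mm (along the chute) by 28 mm (across). 47 mm above the bench when up, 37 mm when fully down. It lies 50 mm to the side of gate, measured horizontally.
- key (a joint): How far the eject key is pressed: 0 (up) to 0.010 m (fully down), straight down against a spring, 1.5 N to start, 4.5 N at the bottom. The catch moves with it and frees the battery at about 0.007 m; the battery then shoots out at about 0.5 m/s and slides off the low end unless stopped. If the key is let up, the catch rises under the popped battery and lifts it.
- battery: The battery in the dock: black block 60 mm (x, along the chute) by 40 mm by 24 mm high, about 0.12 kg. Origin at the centre of its underside; its nose (the end towards the low end) lies 30 mm from it. Axes as the chute's.
- spare: Spare battery of the same shape lying flat on the bench beside the dock; leave alone. Origin at the centre of its underside.
- tape: Cardboard ring of a tape roll lying flat, 90 mm across, 48 mm high; leave alone. Origin at the centre of its underside.
- scanner: Handheld scanner lying on the bench, 155 by 55 mm, 38 mm high; leave alone. Origin on its underside.
- pen: Fat marker pen, 135 mm long, 16 mm thick; leave alone. Origin on its underside near the middle.
- jar: Glass jar with lid, 76 mm across, 90 mm high, at the side; leave alone. Origin at the centre of its underside.
- findsbox: Small open carton 100 by 80 mm, 50 mm high, at the side; leave alone. Origin at the centre of its underside.
- mug: White mug, 76 mm across, 85 mm high, at the side; leave alone. Origin at the centre of its underside.
Mind the look-alikes: they are no part of the job. What is shaped like the dock but blue is not meant. Leave any turquoise look-alike of the battery alone.

How it is judged (in metres and radians):
On the way, in this order (a step that is already met when the one before it is completed fails the run):
1. a finger presses the eject key (value of joint key above 0.003 m and contact force between the fingers and dock above 0.5 N).
2. the popped battery is stopped on the chute by a finger while the key is still pressed (x of battery in the frame of chute between 0.03 and 0.112 m and contact force between the fingers and battery above 0.1 N and value of joint key above 0.005 m and contact force between the fingers and dock above 0.5 N), for 0.2 s.
At the end, for the whole second after the job is handed in: The battery has come at least 14 mm down the chute, its middle is still 30 mm or more above the low end, it lies flat (within 6 mm, 0.15 rad) and still on the chute and rests against a finger (over 0.1 N), while a finger keeps the key pressed (over 5 mm, over 0.5 N) (all of step 2 and z of battery in the frame of chute between -0.004 and 0.006 m and y of battery in the frame of chute between -0.01 and 0.01 m and angle between the x axis of battery and the x axis of chute, either way round below 0.15 rad and linear speed of battery below 0.02 m/s); the arm keeps its last pose, push and grip.
It fails at once if the battery slides off the low end of the chute (x of battery in the frame of chute below 0 m or z of battery in the frame of chute below -0.012 m).
It fails at once if the battery is lifted off the chute (z of battery in the frame of chute above 0.012 m or y of battery in the frame of chute above 0.02 m or y of battery in the frame of chute below -0.02 m).
It fails at once if a bystander (spare battery, tape roll, scanner, pen, jar, carton or mug) is moved by over 20 mm (distance of any of spare, tape, scanner, pen, jar, findsbox, mug from where it was at the start of the episode above 0.02 m).
It also fails if it takes over 32 s, if anything falls off the work surface, if the arm or the gripper's body presses on something with over 40 N, if the wrist force passes 120 N, or if a joint passes its speed limit or range.

ROBOT

A 6-joint arm with a two-finger parallel gripper is mounted at the origin on the work surface. World frame = base frame: x ahead of the robot, y to its left, z up, the work surface at z = 0. Lengths are in m, angles in degrees, forces in N, time in s.
With the tool pointing down it reaches from about 0.3 to 0.75 m from the base axis. Payload 8.5 kg.
Tool frame: the origin (TCP) lies between the finger pads; the fingertips stand 8 mm ahead of it and the grasp point (between the pads) lies 11 mm behind it; y points along the fingers, z is the direction in which the jaws open and shut, and the axes are right-handed (so a half turn about y gives the same grasp; the last joint's range is limited). The gripper opens to 85 mm and grips with 20 to 120 N. Pads are 22 mm wide; open, the fingers measure 114 mm over their backs; the gripper's body (76 mm by 85 mm) begins 54 mm behind the grasp point. The pads swing forward as they close: fully open they stand 13 mm farther back than shut.
Start: joints at [-76.106, 21.807, 74.336, -0, 83.858, -12.336], TCP at [0.243, -0.493, 0.239] pointing down, gripper open.
Joint ranges: [-178.18, 178.18], [-50.72, 133.34], [12.68, 142.11], [-81.47, 261.47], [9.98, 163.14], [-165.26, 165.26]. Speed limits (degrees/s): [136.94, 136.94, 180, 180, 180, 180].

INTERFACE

Orientations are given as a 3x3 rotation matrix whose columns are the frame's x, y, z axes.
In Python, from rig import env, get_image gives the robot as it stands.
- The arm moves only by the tool move_arm, never from a script. Its argument "targets" is one flat list of numbers, 6 for each row, row after row: the shift along the tool's x, y, z in mm, then the turn, a rotation vector about the tool's x, y, z in rad. A call has exactly 5 rows; each row shifts and turns the commanded pose from where the row before left it, along the tool's axes as they then stand; what a row does not reach is not made up. A row lasts 1/8 s, in which the tool goes at most 62.5 mm and 10.7 degrees, less where a joint would pass 70% of its speed; a pose out of reach is approached as far as the arm can. A call is refused whole if a number of a shift passes 62.5 or a number of a turn 0.188, either way. A call with a gripper value outside its range is refused whole. "hand" is the opening, from -1 (shut) to 1 (fully open), so that 0 is half open, set as the call begins (left out, the last holds). The fingers move at their own pace and stop on an object; "squeeze" is the grip in N (left out, the last holds). Time passes only in rows, so rows that do not move let the fingers close, or fill a call up. It gives the time, the measured TCP pose, the force and the opening at its end, in the units of the state.
- env.observe(): the state, without advancing time (a new reading comes with each control period).
- get_image(name): name is "side" or "top" or "wrist"; returns a dict with "pixels" (400x640x3 uint8, red, green, blue), "z_map" (400x640 float32, m along the optical axis (not along the pixel's ray), 0 where there is no reading), "intrinsics" (3x3 intrinsics, pixels), "R" (3x3) and "t" (3): a world point X has camera coordinates R X + t; the wrist camera has in their place "mount" (4x4, takes a point from camera to tool coordinates, whose origin is the TCP and whose axes are the tool frame's). Camera axes: x right, y down, z forward; pixel columns grow to the right and rows downward; lengths in m; the calibration is good to about 2 mm. A picture is of the moment at which its call begins: read the wrist's pose just before it.
- env.close_job(): hands the job in, once; it reports no verdict.
The state is a dict: "time_s": time; "q": joint angles; "qvel": joint speeds; "joint_efforts": joint torques, N m; "position": TCP position; "tool_rot": TCP orientation; "ft_force": force on the tool from outside, world axes, zero at the start; "wrist_torque": the same for the moment, N m; "grip_width": finger opening in m.
Only numpy, scipy, OpenCV 4.12 (cv2) and the standard library are available. Lean on these libraries where they do the work, as an engineer would, in place of code of your own. Each camera call takes 0.05 s, during which the arm holds its last target.

## Working session

There is one attempt and no reset: what is moved stays moved. The work goes in short steps, Python scripts to look and compute and a tool call to move; the robot and the scene stay as the last step left them, time stands still between calls to the robot, and variables do not carry over. Pictures are saved under pics/ and viewed, and the job is handed in when it is done.

Besides the shell and the picture viewer there is one more tool, called after "Call:" by a JSON object that holds its "api" and its "payload", one argument or row to a line. move_arm: Moves the arm, as the interface text tells. Its arguments: {"type":"object","properties":{"targets":{"type":"array"},"hand":{"type":"number"},"squeeze":{"type":"number"}},"required":["targets"]}

```bash
ls; mkdir -p pics; cat > h.py <<'E'
import numpy as np, cv2
from rig import env, get_image
def save(im,n): cv2.imwrite('pics/'+n,im['pixels'][:,:,::-1])
E
python3 - <<'E'
from h import *
np.set_printoptions(precision=4,suppress=True)
print(env.observe())
for n in ("side","top"):
    im=get_image(n); save(im,n+'0.png'); np.savez('%s0.npz'%n,**im); print(n,im['R'],im['t'],im['intrinsics'])
E
```

```text
pics
{'time_s': 0.0, 'q': array([-76.1072,  21.842 ,  74.3854,  -0.0005,  83.8581, -12.3363]), 'qvel': array([ 0.026 , -0.115 , -0.0094, -0.0496,  0.0183,  0.0415]), 'joint_efforts': array([  0.    , -44.8465, -23.1282,  -0.0002,   0.0047,   0.    ]), 'position': array([ 0.243 , -0.4931,  0.2387]), 'tool_rot': array([[-0.897 , -0.0004,  0.442 ],
       [-0.442 ,  0.0014, -0.897 ],
       [-0.0003, -1.    , -0.0015]]), 'ft_force': array([0.3311, 0.0287, 1.1178]), 'wrist_torque': array([0.0039, 0.0372, 0.0039]), 'grip_width': 0.08518925129701503}
side [[ 0.7743 -0.6327  0.0052]
 [-0.3533 -0.4391 -0.826 ]
 [ 0.525   0.6378 -0.5636]] [-0.3773  0.2301  1.1179] [[389.9862   0.     311.7715]
 [  0.     389.9862 202.8298]
 [  0.       0.       1.    ]]
top [[ 0.015  -0.9997 -0.0168]
 [-0.997  -0.0137 -0.0762]
 [ 0.0759  0.0179 -0.997 ]] [-0.0022  0.4881  1.008 ] [[374.4862   0.     326.1681]
 [  0.     374.4862 201.9726]
 [  0.       0.       1.    ]]
```

View pics/top0.png

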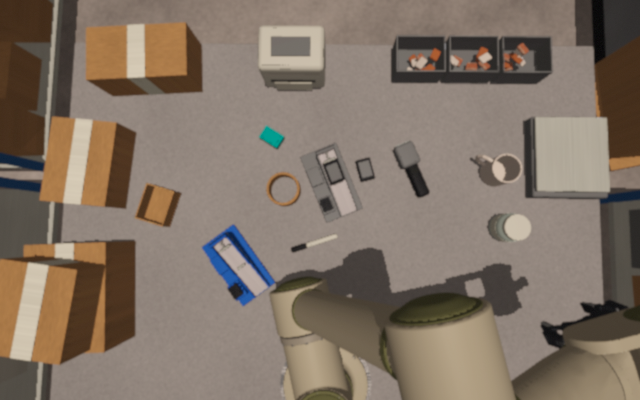

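View pics/side0.png

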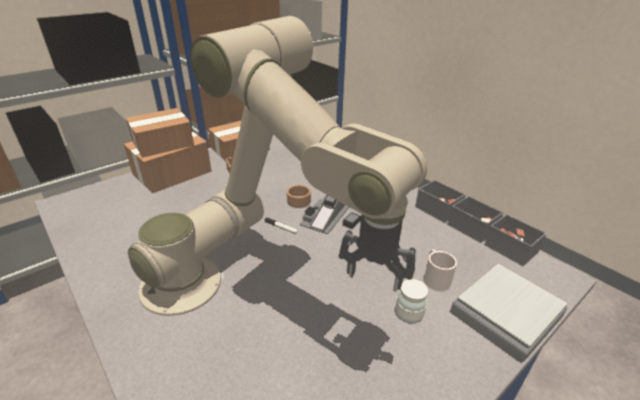

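The top view shows two dock shapes: a grey one at (332,182) and a blue one at (240,265). The grey one fits the description and the blue is the look-alike. The spare battery is at (365,168), a turquoise look-alike at (272,137), the tape at (284,189) and the pen at (314,243). I'll confirm with an enlarged crop.

```bash
cat >> h.py <<'E'
def cloud(im):
    K=im['intrinsics'];z=im['z_map'].astype(float);v,u=np.mgrid[0:400,0:640]
    P=np.stack([(u-K[0,2])/K[0,0]*z,(v-K[1,2])/K[1,1]*z,z],-1)
    return (P-im['t'])@im['R']   # R^T (P-t)
E
python3 - <<'E'
from h import *
np.set_printoptions(precision=3,suppress=True,linewidth=200)
im=dict(np.load('top0.npz'));W=cloud(im)
c=im['pixels'][135:230,290:385]; 
cv2.imwrite('pics/crop0.png',cv2.resize(c,None,fx=6,fy=6,interpolation=cv2.INTER_CUBIC)[:,:,::-1])
h=W[135:230,290:385,2]
cv2.imwrite('pics/hc0.png',cv2.applyColorMap(cv2.resize(np.clip(h/0.11*255,0,255).astype(np.uint8),None,fx=6,fy=6,interpolation=cv2.INTER_NEAREST),cv2.COLORMAP_JET))
print(W[230,380],W[182,332],W[204,326])
E
```

```text
[ 0.414 -0.145 -0.001] [ 0.537 -0.011  0.071] [0.48  0.005 0.049]
```

View pics/crop0.png

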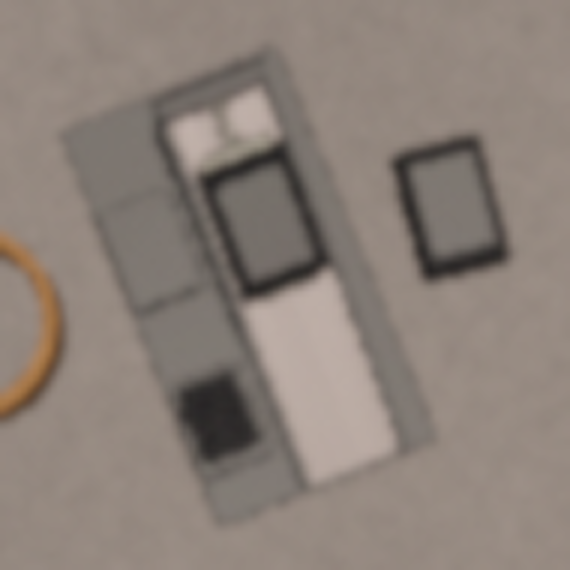

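View pics/hc0.png

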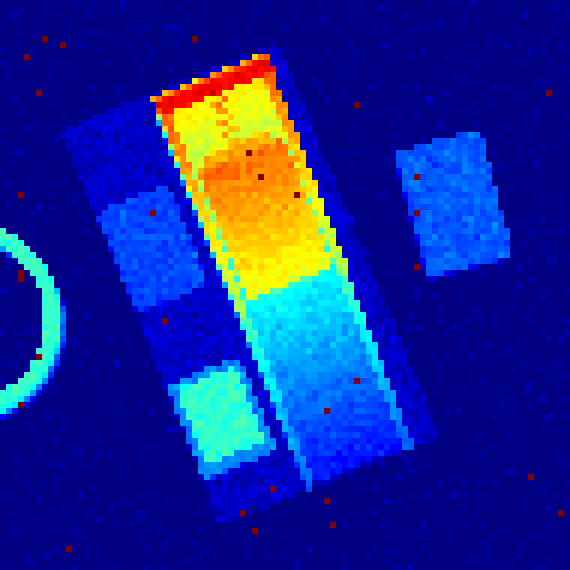

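The crop confirms the grey dock. The black key pad is at crop (220,415), the chute's low end at (350,470), and the battery sits in the bay at (265,225). The spare, at (452,207), lies outside the dock. Next I fit the dock's pose to the depth cloud.

```bash
cat > fit.py <<'E'
from h import *
from scipy.optimize import minimize
np.set_printoptions(precision=4,suppress=True,linewidth=200)
im=dict(np.load('top0.npz'));W=cloud(im)
P=W[140:235,285:385].reshape(-1,3); P=P[(im['z_map'][140:235,285:385].ravel()>0)&(P[:,2]<.12)&(P[:,2]>-.01)]
t=np.tan(np.radians(18))
def model(x,y):
    h=np.full(x.shape,np.nan)
    fl=.029+x*t
    h=np.where((abs(y)<.022)&(x>-.0428)&(x<.043),fl,h)
    h=np.where((abs(abs(y)-.024)<.002)&(x>-.0428)&(x<.04),fl+.009/np.cos(np.radians(18)),h)
    h=np.where((abs(y)<.020)&(x>.045)&(x<.095),fl+.024/np.cos(np.radians(18)),h)
    h=np.where((abs(x)<.018)&(abs(y-.05)<.014),.047,h)
    return h
def loc(p,Q):
    c,s=np.cos(p[2]),np.sin(p[2]); d=Q[:,:2]-p[:2]
    return c*d[:,0]+s*d[:,1],-s*d[:,0]+c*d[:,1]
def cost(p):
    x,y=loc(p,P); m=model(x,y)
    dock=(x>-.07)&(x<.045)&(abs(y-.01)<.075)
    base=np.where(dock&np.isnan(m),.006,m)
    r=np.abs(P[:,2]-base); r=r[~np.isnan(r)]
    return np.minimum(r,.012).sum()/1e0 - .004*len(r)*1
best=None
key=P[(abs(P[:,2]-.047)<.004)]
for yaw in np.radians(np.arange(0,40,5)):
  for dx in np.arange(.46,.52,.01):
    for dy in np.arange(-.08,.0,.01):
      f=cost([dx,dy,yaw])
      if best is None or f<best[0]: best=(f,[dx,dy,yaw])
print(best)
r=minimize(cost,best[1],method='Nelder-Mead',options=dict(initial_simplex=np.array(best[1])+np.array([[0,0,0],[.006,0,0],[0,.006,0],[0,0,.06]]),xatol=1e-5,fatol=1e-6))
p=r.x;print(r.fun,p,np.degrees(p[2])); np.save('dock.npy',p)
x,y=loc(p,P);m=model(x,y)
def med(s):print(s.sum(),np.median((P[:,2]-m)[s]),P[s,2].std())
med((abs(x)<.014)&(abs(y-.05)<.01)); med((abs(y)<.015)&(x>-.035)&(x<.035)); med((abs(y)<.015)&(x>.055)&(x<.09))
# checks: key colour centroid
g=im['pixels'][140:235,285:385].reshape(-1,3).astype(int).sum(1)
X,Y=loc(p,W[140:235,285:385].reshape(-1,3)); k=(g<200)&(abs(X)<.035)&(abs(Y-.05)<.03); print('key dark px',k.sum(),X[k].mean(),Y[k].mean(),X[k].min(),X[k].max(),Y[k].min(),Y[k].max())
k=(abs(P[:,2]-.047)<.005)&(abs(x)<.04)&(abs(y-.05)<.022);print('key h',k.sum(),x[k].min(),x[k].max(),y[k].min(),y[k].max())
for yy in (-.024,.024):
  k=(abs(y-yy)<.005)&(x>-.04)&(x<.04)&(P[:,2]-.029-x*t>.006);print(yy,np.median(y[k]),k.sum(),np.polyfit(x[k],y[k],1))
E
python3 fit.py
```

```text
(np.float64(1.2572976594331067), [np.float64(0.5), np.float64(-0.04000000000000002), np.float64(0.3490658503988659)])
0.10010845646253941 [ 0.5014 -0.0423  0.4012] 22.98859421880351
79 -0.0003291954524948029 0.0019113785691220265
285 -0.0005167375876011099 0.006754431927149803
160 3.2443677486920786e-07 0.0033063122312812702
key dark px 117 -0.0007936924024724844 0.052274196123873275 -0.017191647926308576 0.015368498844779047 0.03943818458438407 0.0662830844164046
key h 142 -0.018091762961625957 0.017999982358526605 0.036479676598856724 0.06429193179008175
-0.024 -0.023553594584783413 50 [-0.0024 -0.0235]
0.024 0.0242455371772243 45 [-0.0025  0.0244]
```

Call:
{"api": "move_arm", "payload": {
  "targets": [-43, 0, -31, 0, 0, 0, -43, 0, -31, 0, 0, 0, -43, 0, -31, 0, 0, 0, -43, 0, -31, 0, 0, 0, -43, 0, -31, 0, 0, 0],
  "hand": -0.15
}}

```text
time_s: 0.72
position: [0.3679, -0.2576, 0.2392]
tool_rot: [[-0.897, -0.0, 0.442], [-0.442, 0.0, -0.897], [0.0, -1.0, -0.0]]
ft_force: [0.4, -0.8, -0.1]
grip_width: 0.0364
```

Call:
{"api": "move_arm", "payload": {
  "targets": [-43, 0, -31, 0, 0.056, 0, -43, 0, -31, 0, 0, 0, -43, 0, -31, 0, 0, 0, -43, 0, -31, 0, 0, 0, -43, 0, -31, 0, 0, 0]
}}

```text
time_s: 1.35
position: [0.5027, -0.0294, 0.2391]
tool_rot: [[-0.92, -0.0, 0.391], [-0.391, 0.0, -0.92], [0.0, -1.0, -0.0]]
ft_force: [0.6, 0.4, -0.1]
grip_width: 0.0364
```

Call:
{"api": "move_arm", "payload": {
  "targets": [0, 0, 0, 0, 0, 0, 0, 0, 0, 0, 0, 0, 0, 0, 0, 0, 0, 0, 0, 0, 0, 0, 0, 0, 0, 0, 0, 0, 0, 0]
}}

```text
time_s: 1.98
position: [0.502, -0.0316, 0.2394]
tool_rot: [[-0.921, 0.0, 0.39], [-0.39, -0.0, -0.921], [-0.0, -1.0, 0.0]]
ft_force: [1.4, -0.6, 0.8]
grip_width: 0.0363
```

```bash
cat > st.py <<'E'
from h import *
import sys
np.set_printoptions(precision=4,suppress=True,linewidth=200)
o=env.observe(); p=np.load('dock.npy'); c,s=np.cos(p[2]),np.sin(p[2]); D=np.array([[c,s,0],[-s,c,0],[0,0,1]])
pos=o['position']; d=D@(pos-[p[0],p[1],0]); R=o['tool_rot']
print('t',o['time_s'],'pos',pos,'dock mm',d*1e3,'w',o['grip_width']*1e3,'F',o['ft_force'])
print('tool axes in dock (cols)',(D@R).round(4).tolist())
tgt=np.array([0,.025,d[2]]) 
print('shift in tool mm to (0,25):',R.T@D.T@(tgt-d)*1e3)
if len(sys.argv)>1:
    for n in sys.argv[2:]:
        im=get_image(n); save(im,sys.argv[1]+n+'.png'); np.savez('%s%s.npz'%(sys.argv[1],n),tool_pos=pos,tool_rot=R,**im)
E
python3 st.py a wrist side top
```

```text
t 1.975 pos [ 0.502  -0.0316  0.2394] dock mm [  4.7429   9.6487 239.3997] w 36.31340734616715 F [ 1.3967 -0.5756  0.8481]
tool axes in dock (cols) [[-1.0, 0.0001, -0.0004], [0.0004, -0.0, -1.0], [-0.0001, -1.0, 0.0]]
shift in tool mm to (0,25): [  4.7496  -0.001  -15.3492]
```

View pics/awrist.png

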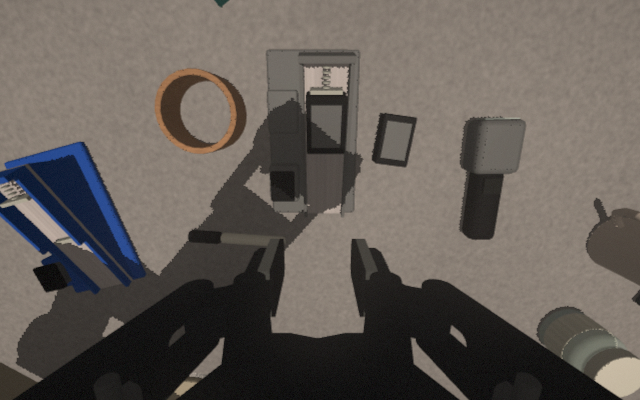

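View pics/aside.png

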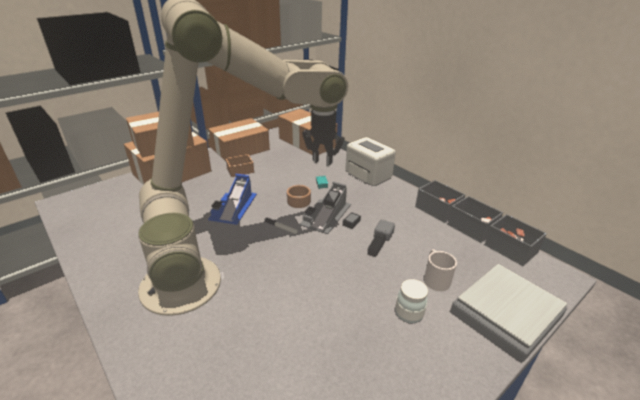

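The wrist view shows the grey dock straight ahead, with its key at (285,183) and its bay at (327,122). The fingertips are near (275,245) and (360,245). I'll measure the fingertips in the tool frame and refit the dock from this view.

```bash
cat > m.py <<'E'
from h import *
import sys
exec(open('fit.py').read().split("best=None")[0].split("im=dict")[0])
d=dict(np.load(sys.argv[1]))
K=d['intrinsics'];z=d['z_map'].astype(float);v,u=np.mgrid[0:400,0:640]
C=np.stack([(u-K[0,2])/K[0,0]*z,(v-K[1,2])/K[1,1]*z,z],-1)
T=C@d['mount'][:3,:3].T+d['mount'][:3,3]
W=T@d['tool_rot'].T+d['tool_pos']
ok=z>0
# fingers
for sgn in (-1,1):
    m=ok&(T[...,2]*sgn>0)&(abs(T[...,2])<.05)&(abs(T[...,0])<.03)&(T[...,1]>-.03)&(T[...,1]<.03)
    q=T[m]*1e3
    tip=q[q[:,1]>np.percentile(q[:,1],98)-6]
    print('finger',sgn,len(q),'y pct',np.percentile(q[:,1],[50,90,98,99.5]),'tip z',np.percentile(tip[:,2],[2,50,98]),'tip x',np.percentile(tip[:,0],[2,50,98]))
src=open('fit.py').read().split("t=np.tan")[1].split("best=None")[0]
P=W[ok&(abs(W[...,0]-.5)<.15)&(abs(W[...,1]+.04)<.13)]; P=P[(P[:,2]<.12)&(P[:,2]>-.01)]
exec("t=np.tan"+src)
p0=np.load('dock.npy'); b=None
for k in range(3):
    r=minimize(cost,p0 if b is None else b,method='Nelder-Mead',options=dict(initial_simplex=np.array(p0 if b is None else b)+np.array([[0,0,0],[.005,0,0],[0,.005,0],[0,0,.05]]),xatol=1e-5,fatol=1e-6)); b=r.x
print('fit',r.fun,b,np.degrees(b[2]),'top fit',p0)
x,y=loc(b,P);m=model(x,y)
for nm,s in (('key',(abs(x)<.014)&(abs(y-.05)<.01)),('floor',(abs(y)<.015)&(x>-.035)&(x<.035)),('bat',(abs(y)<.015)&(x>.055)&(x<.09))): print(nm,s.sum(),np.median((P[:,2]-m)[s]))
np.save('dock_w.npy',b)
E
python3 m.py awrist.npz
```

```text
finger -1 1145 y pct [-15.5852  -1.6983   2.9453   4.8796] tip z [-29.5501 -18.8857 -18.6639] tip x [-10.6757  -6.3233   9.601 ]
finger 1 1151 y pct [-15.486   -1.8174   2.9772   5.2743] tip z [17.3711 17.6023 28.6884] tip x [-10.8189  -6.3971  10.0912]
fit -10.55460080605934 [ 0.4969 -0.0425  0.4016] 23.012544103833044 top fit [ 0.5014 -0.0423  0.4012]
key 387 0.0010196406000871766
floor 1226 -0.0002975865675022577
bat 1032 2.0460515420400727e-05
```

Call:
{"api": "move_arm", "payload": {
  "targets": [7, 0, -16, 0, 0, 0, 0, 35, 0, 0, 0, 0, 0, 35, 0, 0, 0, 0, 0, 35, 0, 0, 0, 0, 0, 35, 0, 0, 0, 0],
  "hand": -0.08
}}

```text
time_s: 2.75
position: [0.4886, -0.0183, 0.0986]
tool_rot: [[-0.92, 0.0, 0.391], [-0.391, 0.0, -0.92], [-0.0, -1.0, 0.0]]
ft_force: [0.4, -1.1, -0.6]
grip_width: 0.0393
```

Call:
{"api": "move_arm", "payload": {
  "targets": [0, 0, 0, 0, 0, 0, 0, 0, 0, 0, 0, 0, 0, 0, 0, 0, 0, 0, 0, 0, 0, 0, 0, 0, 0, 0, 0, 0, 0, 0]
}}

```text
time_s: 3.38
position: [0.4895, -0.0191, 0.0997]
tool_rot: [[-0.92, 0.001, 0.391], [-0.391, -0.0, -0.92], [-0.001, -1.0, 0.0]]
ft_force: [-0.3, 0.5, -0.4]
grip_width: 0.0392
```

```bash
python3 st.py b wrist side; python3 m.py bwrist.npz
```

```text
t 3.375 pos [ 0.4895 -0.0191  0.0997] dock mm [-1.8345 25.955  99.7409] w 39.189008563245956 F [-0.3311  0.5465 -0.3948]
tool axes in dock (cols) [[-1.0, 0.0006, 0.0005], [-0.0005, -0.0005, -1.0], [-0.0006, -1.0, 0.0005]]
shift in tool mm to (0,25): [-1.8341  0.0016  0.9559]
finger -1 1185 y pct [-15.6897  -1.8507   2.2102   4.6388] tip z [-31.7608 -20.4163 -20.1206] tip x [-10.8386  -6.4089  10.0704]
finger 1 1179 y pct [-15.5624  -1.8339   2.6003   4.9191] tip z [18.8003 19.1386 30.621 ] tip x [-10.7867  -6.4084  10.2732]
fit -19.16239746111424 [ 0.498  -0.042   0.4006] 22.951620062343366 top fit [ 0.5014 -0.0423  0.4012]
key 1772 0.0016836674175719595
floor 3667 0.000196763352511075
bat 3933 0.00029357616123934505
```

View pics/bwrist.png

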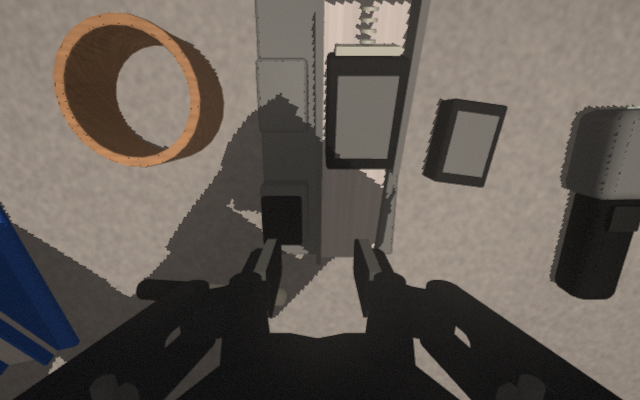

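Call:
{"api": "move_arm", "payload": {
  "targets": [0, 15, 0, 0, 0, 0, 0, 15, 0, 0, 0, 0, 0, 12, 0, 0, 0, 0, 0, 0, 0, 0, 0, 0, 0, 0, 0, 0, 0, 0]
}}

```text
time_s: 4.1
position: [0.4897, -0.0192, 0.0577]
tool_rot: [[-0.92, 0.001, 0.391], [-0.391, -0.0, -0.92], [-0.001, -1.0, 0.0]]
ft_force: [-0.6, 0.0, 0.4]
grip_width: 0.0396
```

```bash
python3 st.py c wrist side top
```

```text
t 4.1 pos [ 0.4897 -0.0192  0.0577] dock mm [-1.7159 25.8826 57.7066] w 39.56364627872203 F [-0.635   0.0181  0.354 ]
tool axes in dock (cols) [[-1.0, 0.0005, 0.0006], [-0.0006, -0.0004, -1.0], [-0.0005, -1.0, 0.0004]]
shift in tool mm to (0,25): [-1.7154  0.0013  0.8836]
```

View pics/cwrist.png

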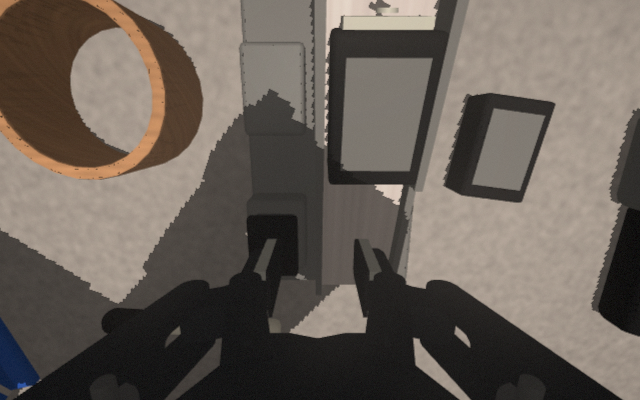

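The left finger is over the key (272,245) and the right finger is inside the chute near (362,245), just short of the battery's nose at (372,185). I'll press down.

Call:
{"api": "move_arm", "payload": {
  "targets": [0, 2, 0, 0, 0, 0, 0, 2, 0, 0, 0, 0, 0, 2, 0, 0, 0, 0, 0, 2, 0, 0, 0, 0, 0, 2, 0, 0, 0, 0]
}}

```text
time_s: 4.88
position: [0.4895, -0.0191, 0.0473]
tool_rot: [[-0.92, 0.0, 0.391], [-0.391, 0.0, -0.92], [-0.0, -1.0, 0.0]]
ft_force: [-0.9, 0.5, 2.7]
grip_width: 0.0397
```

```bash
python3 st.py d wrist; python3 m.py dwrist.npz
```

```text
t 4.875 pos [ 0.4895 -0.0191  0.0473] dock mm [-1.8938 26.047  47.2754] w 39.711359954814036 F [-0.8805  0.4747  2.6699]
tool axes in dock (cols) [[-1.0, 0.0001, 0.0006], [-0.0006, -0.0, -1.0], [-0.0001, -1.0, 0.0]]
shift in tool mm to (0,25): [-1.8932  0.0003  1.0481]
finger -1 5144 y pct [ 6.2147 18.3496 27.1631 29.4518] tip z [-41.1087 -20.0381  -7.627 ] tip x [-24.5446 -24.1863  14.314 ]
finger 1 7289 y pct [11.9851 21.6106 26.2538 27.4575] tip z [ 2.9175 13.3759 46.2443] tip x [ 6.7808 17.154  29.4175]
fit 147.73415922218965 [ 0.4978 -0.0421  0.4003] 22.933049788896305 top fit [ 0.5014 -0.0423  0.4012]
key 3242 0.022935215056598936
floor 8634 0.03455148783233434
bat 9008 0.00019324655100703275
```

Force is 2.7 N, so the key is about 4 mm down, as predicted. I'll press on to about 9 mm.

Call:
{"api": "move_arm", "payload": {
  "targets": [0, 1.5, 0, 0, 0, 0, 0, 1.5, 0, 0, 0, 0, 0, 1, 0, 0, 0, 0, 0, 1, 0, 0, 0, 0, 0, 0, 0, 0, 0, 0]
}}

```text
time_s: 5.55
position: [0.4895, -0.019, 0.0432]
tool_rot: [[-0.92, 0.001, 0.391], [-0.391, -0.0, -0.92], [-0.001, -1.0, 0.0]]
ft_force: [-3.3, 2.2, 15.4]
grip_width: 0.0393
```

```bash
python3 st.py e wrist side top
```

```text
t 5.55 pos [ 0.4895 -0.019   0.0432] dock mm [-1.8297 26.1225 43.2398] w 39.342555649823375 F [-3.291   2.2014 15.4045]
tool axes in dock (cols) [[-1.0, 0.0006, 0.0007], [-0.0007, -0.0003, -1.0], [-0.0006, -1.0, 0.0003]]
shift in tool mm to (0,25): [-1.829   0.0015  1.1237]
```

View pics/ewrist.png

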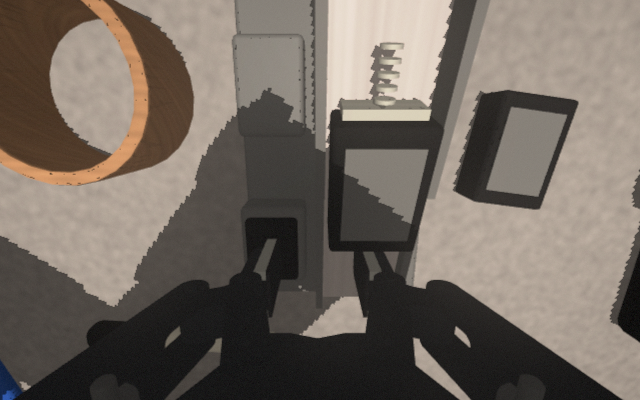

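The battery at (380,190) has popped out and rests with its nose on the chute finger at (372,255), the key is down, and the spring has extended. Force is 15 N, which means the key has bottomed. I'll ease off by 0.5 mm, then check the battery's pose and that it is still.

Call:
{"api": "move_arm", "payload": {
  "targets": [0, -0.5, 0, 0, 0, 0, 0, 0, 0, 0, 0, 0, 0, 0, 0, 0, 0, 0, 0, 0, 0, 0, 0, 0, 0, 0, 0, 0, 0, 0]
}}

```text
time_s: 6.32
position: [0.4895, -0.0191, 0.0434]
tool_rot: [[-0.92, 0.0, 0.391], [-0.391, -0.0, -0.92], [-0.0, -1.0, 0.0]]
ft_force: [-2.6, 1.1, 10.2]
grip_width: 0.039
```

```bash
python3 st.py f wrist side top; cat > bat.py <<'E'
from h import *
np.set_printoptions(precision=4,suppress=True,linewidth=200)
for f,dn in (('ewrist','dock_b'),('fwrist','dock_b')):
    d=dict(np.load(f+'.npz')); K=d['intrinsics'];z=d['z_map'].astype(float);v,u=np.mgrid[0:400,0:640]
    C=np.stack([(u-K[0,2])/K[0,0]*z,(v-K[1,2])/K[1,1]*z,z],-1)
    W=(C@d['mount'][:3,:3].T+d['mount'][:3,3])@d['tool_rot'].T+d['tool_pos']
    for p in ([.498,-.042,.4006],[.5014,-.0423,.4012]):
        c,s=np.cos(p[2]),np.sin(p[2]); Q=(W-[p[0],p[1],0])@np.array([[c,s,0],[-s,c,0],[0,0,1]]).T
        a=np.radians(18); X=Q[...,0]*np.cos(a)+(Q[...,2]-.029)*np.sin(a)+.045; Zc=-Q[...,0]*np.sin(a)+(Q[...,2]-.029)*np.cos(a)
        m=(z>0)&(abs(Zc-.024)<.006)&(abs(Q[...,1])<.03)&(X>.05)&(X<.14)
        # restrict to dark frame + label: largest component
        n,l,st,_=cv2.connectedComponentsWithStats(m.astype(np.uint8)); k=1+st[1:,4].argmax(); m=l==k
        pts=np.stack([X[m],Q[...,1][m]],1); r=cv2.minAreaRect((pts*1000).astype(np.float32))
        inn=pts[:,0]; A=np.c_[pts,np.ones(len(pts))]; co=np.linalg.lstsq(A,Zc[m],rcond=None)[0]
        print(f,'rect mm',r,'x pct',np.percentile(inn*1e3,[1,99]),'y',np.percentile(pts[:,1]*1e3,[1,99]),'top z',np.median(Zc[m]),'tilt',co[:2])
E
python3 bat.py
```

```text
t 6.325 pos [ 0.4895 -0.0191  0.0434] dock mm [-1.8708 26.0684 43.3667] w 39.032105439644724 F [-2.6402  1.1156 10.2052]
tool axes in dock (cols) [[-1.0, 0.0004, 0.0005], [-0.0005, -0.0002, -1.0], [-0.0004, -1.0, 0.0002]]
shift in tool mm to (0,25): [-1.8702  0.001   1.0694]
ewrist rect mm ((87.74627685546875, -1.0118141174316406), (75.36602783203125, 42.362220764160156), 0.015050929971039295) x pct [ 60.5721 124.9878] y [-18.8365  19.8801] top z 0.0240501978715499 tilt [-0.0164 -0.0048]
ewrist rect mm ((86.50920104980469, -1.1491680145263672), (45.803306579589844, 73.0103759765625), 89.98236846923828) x pct [ 58.0693 122.1622] y [-21.7056  21.4822] top z 0.02495792356794536 tilt [-0.02    0.0141]
fwrist rect mm ((87.90979766845703, -0.9711894989013672), (42.29831314086914, 74.96402740478516), 89.89436340332031) x pct [ 60.54   124.9371] y [-18.8418  19.8394] top z 0.024036301944679143 tilt [-0.0173 -0.0049]
fwrist rect mm ((86.8126220703125, -1.1830177307128906), (72.96497344970703, 45.76774215698242), 0.03809570148587227) x pct [ 57.9798 122.1   ] y [-20.7831  21.4538] top z 0.02494874393751193 tilt [-0.0201  0.0084]
```

View pics/fside.png

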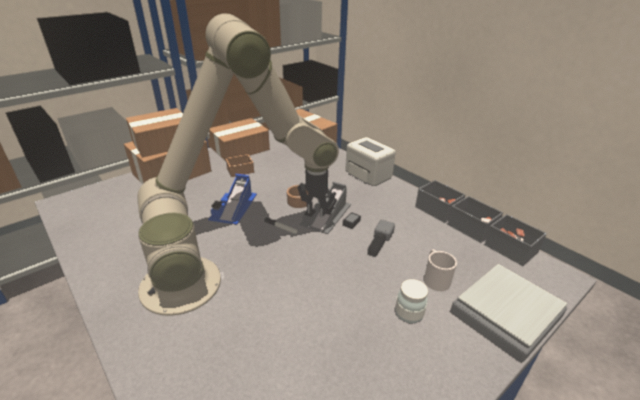

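The two pictures agree. The battery lies flat (top 24 mm above the floor), centred within about 1 mm and square to the chute, with its middle at about x = 92 mm. It didn't move between pictures. Force on the key is 10 N with the key at its stop. Handing in.

```bash
python3 -c "
from rig import env
print(env.close_job())"
```

```text
the job is handed in; nothing more can be done
None
```

I pressed the grey dock's eject key with one finger while the other waited in the chute, and the battery popped out and stopped against that waiting finger. I handed the job in at about 6.3 s, still holding both; no verdict was reported.

**Last checks:**
- **Key:** it is at its stop, with about 10 N of vertical force. That reached 15 N before I eased off by 0.5 mm.
- **Battery:** its middle is about 92 mm up the chute, its top is 24 mm above the floor so it lies flat, and it is within about 1 mm of the centreline. It was unchanged between two pictures 0.8 s apart.
- **Bystanders:** the arm touched nothing else that I could see, but I didn't measure the other objects for movement.

**Disagreements and limits:**
- The top-camera and wrist-camera fits of the dock differed by 3–4 mm, so I aimed between them.
- The battery's force on the finger is too small to read apart from the wrist sensor's noise. I inferred contact because it stopped about where the finger's position predicted (94 mm).

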